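Balance a ballasted bar on the crowned rest and gauge it

TASK

Check the weighted walnut bar: set it gently, squarely across the cork crown of the checking stand, under the clear canopy, so that it balances there by itself, level and still, with nothing else holding it. While it balances, press the gauge's orange cap down gently until the brass foot rests on the bar, then let the gauge spring fully up again. Leave the bar balanced on the crown and the other things on the bench where they are.

Things in the scene. Friction and masses are not known exactly. Their poses are not given: they have to be found in the camera images.
- bar: Dark walnut bar, 260 mm long (x), 36 mm wide (y), 20 mm high (z), a thin pale line along its top. Origin: centre of its underside. It starts level on the two stacked frames, 36 mm above the bench, roughly along world y, both ends overhanging. Its x points to the robot's left. A steel ballast hidden inside shifts its balance point (see bar_middle); mass 0.28 to 0.37 kg.
- bar_middle (a point): Geometric middle of the bar, axes as the bar's. The balance point lies up to 32 mm from here along x, either way (even across the width). It cannot be seen: feel the moment when lifting, or try. Set on the crown off its balance point by d, the bar lies tilted by about d / 50 mm (rad), heavy end down; far off, it slides off.
- canopy_edge (a point): Middle of the lower edge at the -x end of the stand's clear canopy with yellow rims. In the stand's frame it covers x -112 to +60, y -88 to +88, z 228 to 238 mm, so a gripper pointing straight down cannot hold the bar there: hold it about 112 mm from its middle, near its -x end (robot's right), with the tool leaning back that way some 40 degrees, and bring it in from the robot's side.
- frames: Two wooden picture frames glued in a stack, fixed: 160 mm (x) by 130 mm (y), 36 mm high, strips 22 mm wide. Origin: centre of the underside, on the bench.
- stand: Checking stand, fixed, a C-frame open on the robot's side, the far side and at its -x end. Origin on the bench below the crown's top; x points to the robot's left (turned up to 0.18 rad); the bar must lie along it. Blue base x -150 to +250, y -75 to +75 mm, 12 mm thick; aluminium column 36 x 60 mm at x = +225 mm with an arm 30 mm wide at z 240 to 256 mm, from the column to x = -32 mm.
- crown: The cork crown, fixed on the stand: the top of a cylinder lying along the stand's y, radius 60 mm, 60 mm long. Its origin is that of the stand.
- crown_top (a point): The middle of the crown's top line, 70 mm above the bench, axes as the stand's. The bar's balance point belongs above it.
- gauge (a joint): Travel of the gauge plunger (m): 0 when up, growing as it is pressed down, at most 0.058; it springs up by itself. The foot meets the level bar on the crown at about 0.040. Pushing takes about 1 N at first, 2.6 N at 0.040; then the bar stops it hard. Never load the bar with more than 25 N.
- gauge_cap (a point): Middle of the top of the gauge's orange cap, 34 mm across, 14 mm thick, straight above the crown's top, 316 mm above the bench when up. It moves with the plunger.
- gauge_foot (a point): Lowest point of the gauge's rounded brass foot, 130 mm above the bench when up: 40 mm over the top of a bar on the crown.
- sander_a: Bystander, loose: red hand sanding block, 95 x 62 x 25 mm. Origin: centre of its underside. Leave alone.
- sander_b: Bystander, loose: cork-coloured hand sanding block, 95 x 62 x 25 mm. Origin: centre of its underside. Leave alone.
- brush: Bystander, loose: bench brush, lying on the bench, handle towards its -x. Origin: centre of its underside. Leave alone.
- glue: Bystander, loose: white bottle, 60 mm across, 150 mm high. Origin: centre of its underside. Leave alone.
- offcut: Bystander, loose: pale offcut of moulding, 130 x 22 x 18 mm. Origin: centre of its underside. Leave alone.
- pins: Bystander, loose: blue cup, 76 mm across, 60 mm high. Origin: centre of its underside. Leave alone.

How it is judged:
On the way, in this order (a step that is already met when the one before it is completed fails the run):
1. the bar balances by itself on the crown: within 0.105 rad (6 degrees) of level, squarely across it, almost still, untouched by the fingers, the gauge still up (angle between bar's own z axis and vertical below 0.105 rad and contact force between bar and crown above 1 N and angle between the x axis of bar and the x axis of stand, either way round below 0.2 rad and y of bar in the frame of crown_top between -0.015 and 0.015 m and z of bar in the frame of crown_top between -0.008 and 0.008 m and contact force between the fingers and bar below 0.05 N and value of joint gauge below 0.006 m and linear speed of bar below 0.04 m/s and angular speed of bar below 0.3 rad/s), for 0.5 s.
2. the gauge is pressed down until its foot rests on the balanced bar (angle between bar's own z axis and vertical below 0.105 rad and contact force between bar and crown above 1 N and angle between the x axis of bar and the x axis of stand, either way round below 0.2 rad and y of bar in the frame of crown_top between -0.015 and 0.015 m and z of bar in the frame of crown_top between -0.008 and 0.008 m and contact force between the fingers and bar below 0.05 N and value of joint gauge above 0.034 m and contact force between gauge and bar above 0.4 N), for 0.15 s.
At the end, for the whole second after the job is handed in: The bar lies balanced on the crown alone, within 0.105 rad (6 degrees) of level, within 0.2 rad of square and 15 mm of the middle sideways, almost still (under 40 mm/s and 0.3 rad/s) and untouched; the gauge is up again (under 6 mm) (all of step 1).
It fails at once if the gauge is forced onto the bar with more than 25 N (contact force between gauge and bar above 25 N).
It fails at once if the bar is slammed or pressed onto the crown with more than 40 N (contact force between bar and crown above 40 N).
It fails at once if the bar falls to the bench (height (world z) of bar below 0.015 m).
It fails at once if a bystander is moved by more than 20 mm (distance of any of sander_a, sander_b, brush, glue, offcut, pins from where it was at the start of the episode above 0.02 m).
It also fails if it takes over 70 s, if anything falls off the work surface, if the arm or the gripper's body presses on something with over 40 N, if the wrist force passes 120 N, or if a joint passes its speed limit or range.

ROBOT

A 7-joint arm with a two-finger parallel gripper is mounted at the origin on the work surface. World frame = base frame: x ahead of the robot, y to its left, z up, the work surface at z = 0. Lengths are in m, angles in rad, forces in N, time in s.
With the tool pointing down it reaches from about 0.4 to 0.9 m from the base axis. Payload 5.5 kg.
Tool frame: the origin (TCP) lies midway between the tips of the shut fingers; the grasp point (between the pads) lies r.grip_depth behind it (r.grip_depth is the distance from the TCP to the grasp point, in m); z points along the fingers, y is the line along which they close (so a half turn about z gives the same grasp; the last joint's range is limited). The gripper opens to 85 mm and grips with 20 to 120 N. Pads are 22 mm wide; open, the fingers measure 114 mm over their backs; the gripper's body (76 mm by 85 mm) begins 54 mm behind the grasp point. The pads swing forward as they close: fully open they stand 13 mm farther back than shut.
Start: joints at [-0.994, 0.501, -0.427, 1.55, 0.221, 1.138, -0.21], TCP at [0.201, 0.618, 0.231] pointing down, gripper open.
Joint ranges: [-2.88, 2.88], [-0.31, 2.03], [-1.54, 1.56], [0.2, 2.42], [-1.41, 4.55], [0.19, 2.02], [-2.57, 2.57]. Speed limits (rad/s): [2.57, 2.57, 3.14, 3.14, 3.14, 3.14, 3.14].

INTERFACE

Orientations are given as a unit quaternion [w, x, y, z].
In Python, from plant import telemetry, imaging, finish_job, r gives the robot as it stands. The module is installed in compiled form; this text tells all that it offers.
- The arm moves only by the tool play_rows, never from a script. Its argument "plan" is a list of rows, each an object of numbers: "dx", "dy", "dz": the shift along the world's x, y, z in m; "wx", "wy", "wz": the turn, a rotation vector about the world's x, y, z in rad; "gripper": the closure, from 0 (fully open) to 1 (shut). In form: [{"dx": .., "dy": .., "dz": .., "wx": .., "wy": .., "wz": .., "gripper": ..}, ...]. A call has 1 to 12 rows; each row is the pose to reach, as a shift and turn from the pose commanded when the call began; what a row does not reach only later rows make up. A row lasts 1/8 s, in which the tool goes at most 62.5 mm and 10.7 degrees, less where a joint would pass 70% of its speed; a pose out of reach is approached as far as the arm can. A call with a gripper value outside its range is refused whole. The fingers move at their own pace and stop on an object; "newtons" is the grip in N (left out, the last holds). Time passes only in rows, so rows that repeat a pose let the fingers close. It gives the time, the measured TCP pose, the force, the opening and the grip force at its end, in the units of the state.
- telemetry.sense(): the state, without advancing time (a new reading comes with each control period).
- imaging.camera(name): name is "scene" or "top"; returns the picture (384x512x3 uint8, red, green, blue); there is no depth.
- imaging.camera_model(name): a dict with "fov_y" (degrees; the focal length in pixels is half the picture's height over the tangent of half this angle, whatever the lens; pixels are square), "cx", "cy" (the principal point, pixels), "k1" (the pictures are not rectified: a ray, as slopes to the right and down, at radius r is drawn at 1 + k1 r^2 times it, then the intrinsics apply), "R" (3x3) and "t" (3): a world point X has camera coordinates R X + t. Camera axes: x right, y down, z forward; pixel columns grow to the right and rows downward; lengths in m; the calibration is good to about 2 mm. A picture is of the moment at which its call begins. camera_model takes no time and is no camera call.
- finish_job(): hands the job in; it is judged then, once.
The state is a dict: "clock": time; "joint_pos": joint angles; "qvel": joint speeds; "joint_efforts": joint torques, N m; "position": TCP position; "ee_rot": TCP orientation; "ft_force": force on the tool from outside, world axes, zero at the start; "ft_torque": the same for the moment, N m; "gripper_width": finger opening in m; "grasp_force": force on a finger pad.
Only numpy, scipy, OpenCV 4.12 (cv2) and the standard library are available. Lean on these libraries where they do the work, as an engineer would, in place of code of your own. Each camera call takes 0.05 s, during which the arm holds its last target. There are 200 camera calls.

## Working session

There is one attempt and no reset: what is moved stays moved. The work goes in short steps, Python scripts to look and compute and a tool call to move; the robot and the scene stay as the last step left them, time stands still between calls to the robot, and variables do not carry over. Pictures are saved under pics/ and viewed, at most 14 in all, crops included, and the job is handed in when it is done.

Besides the shell and the picture viewer there is one more tool, called after "Request:" as name(argument=value, ...), one argument or row to a line, values as JSON. play_rows: Moves the arm, as the interface text tells. Its arguments: {"type":"object","properties":{"plan":{"type":"array"},"newtons":{"type":"number"}},"required":["plan"]}

```bash
mkdir -p pics
python3 - <<'E'
from plant import telemetry, imaging, r
import cv2
for n in ("scene","top"):
    im=imaging.camera(n)[:,:,::-1]
    cv2.imwrite(f"pics/{n}.png",cv2.resize(im,(800,600),interpolation=cv2.INTER_CUBIC)); cv2.imwrite(f"raw_{n}.png",im)
    print(imaging.camera_model(n))
print(telemetry.sense(), r.grip_depth)
E
```

```text
{'fov_y': 46.83319779954514, 'cx': 261.1109203007256, 'cy': 193.8001820119328, 'k1': 0.028911419400849653, 'R': array([[ 0.72881915,  0.68470028, -0.00285986],
       [ 0.39854996, -0.42761953, -0.81135656],
       [-0.55675899,  0.5901924 , -0.58454457]]), 't': array([-0.39743993, -0.09936383,  1.64520734])}
{'fov_y': 48.81711464981291, 'cx': 249.8910722973738, 'cy': 195.12044941926658, 'k1': -0.0479475464367712, 'R': array([[ 0.00131594, -0.99994886,  0.01002729],
       [-0.98852729, -0.00281527, -0.1510161 ],
       [ 0.1510366 , -0.00971352, -0.98848045]]), 't': array([-0.03334035,  0.59004866,  1.51285569])}
{'clock': 0.1, 'joint_pos': array([-0.99377569,  0.50182612, -0.42681278,  1.55135081,  0.22079364,
        1.13829177, -0.21032541]), 'qvel': array([-0.00033042, -0.00212805, -0.00053431, -0.00255156,  0.00065254,
        0.00192293, -0.00165166]), 'joint_efforts': array([-1.02884902e-02, -5.70809698e+01, -5.83866388e+00, -2.81746852e+01,
        1.03673089e-02,  5.61068708e-03, -1.87784934e-05]), 'position': array([0.20048537, 0.61764259, 0.23031613]), 'ee_rot': array([-1.86183965e-04,  1.56254345e-01,  9.87716432e-01, -8.91907097e-04]), 'ft_force': array([0.53892888, 0.09097975, 0.91438609]), 'ft_torque': array([ 0.02810527,  0.0049042 , -0.02756027]), 'grasp_force': 0.0, 'gripper_width': 0.08519342584785558} 0.0187
```

View pics/scene.png

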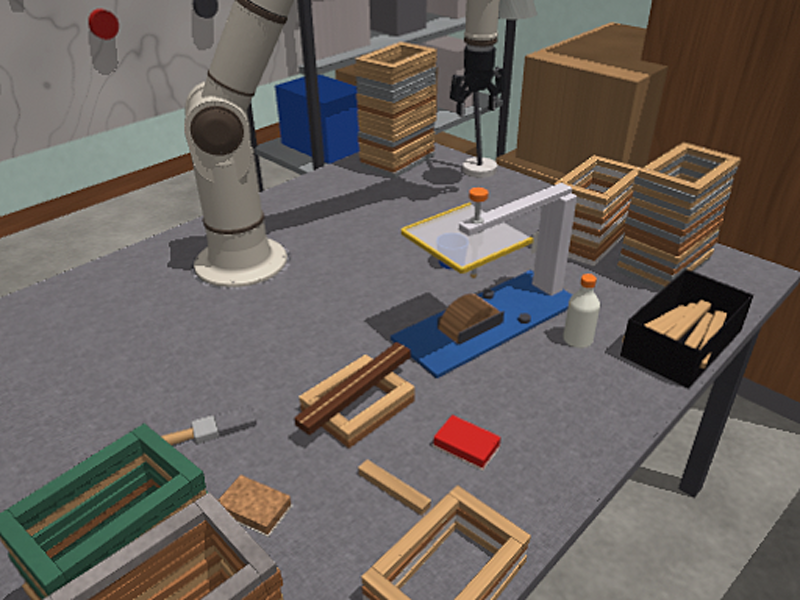

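View pics/top.png

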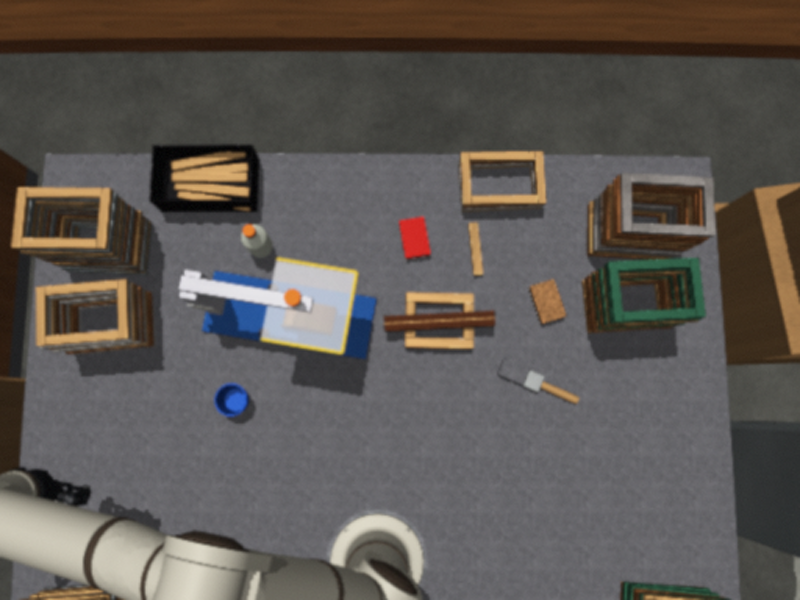

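The scene picture shows the bar on the frames, at about (300,425) to (410,350), with the stand behind it. In the top picture the bar runs from about (385,322) to (495,319), and the orange cap is at (292,297). Next I'll enlarge that area.

```bash
cat > h.py <<'E'
import numpy as np, cv2
from plant import telemetry, imaging, r
def K(n):
    m=imaging.camera_model(n); f=192/np.tan(np.radians(m['fov_y']/2)); return m,f
def world(n,u,v,z):
    m,f=K(n); d=np.array([(u-m['cx'])/f,(v-m['cy'])/f]); s=d.copy()
    for _ in range(20): s=d/(1+m['k1']*(s@s))
    ray=m['R'].T@np.append(s,1); c=-m['R'].T@m['t']
    return c+ray*(z-c[2])/ray[2]
def pix(n,X):
    m,f=K(n); c=m['R']@np.array(X)+m['t']; s=c[:2]/c[2]; s=s*(1+m['k1']*(s@s))
    return s*f+[m['cx'],m['cy']]
E
python3 - <<'E'
import cv2
im=cv2.imread('raw_top.png'); cv2.imwrite('pics/c1.png',cv2.resize(im[160:235,110:325],(0,0),fx=3.7,fy=3.7,interpolation=cv2.INTER_CUBIC)[:, :800])
im=cv2.imread('raw_scene.png'); cv2.imwrite('pics/c2.png',cv2.resize(im[110:290,180:380],(0,0),fx=3.3,fy=3.3,interpolation=cv2.INTER_CUBIC))
E
```

```text
(no output)
```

View pics/c1.png

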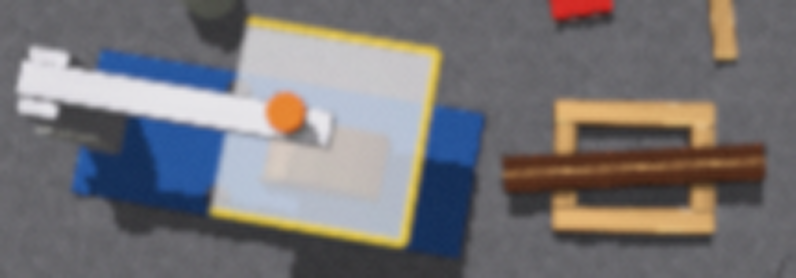

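View pics/c2.png

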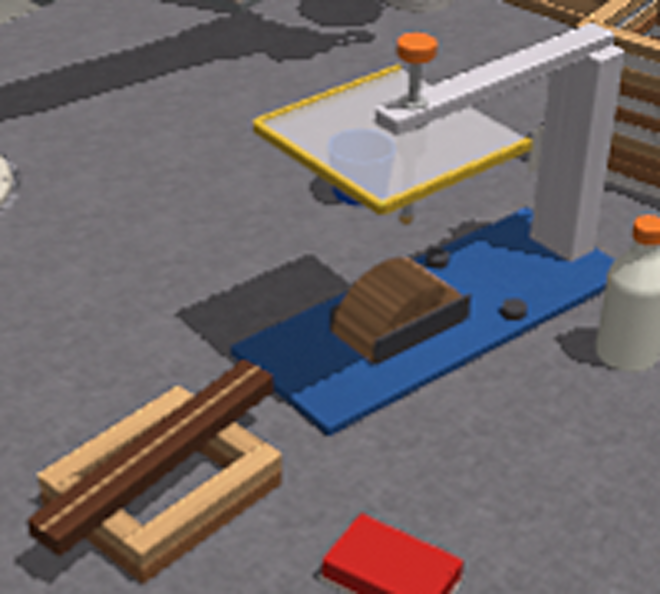

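The crops show the pale line from (505,172) to (765,161) in c1 and from (43,521) to (252,368) in c2. The cap top is at (286,112) in c1 and (417,40) in c2, and the canopy and base corners are clear. I'll fit the poses from these points.

```bash
cat > fit.py <<'E'
from h import *
from scipy.optimize import least_squares
T=lambda u,v:(110+u/3.7-.36,160+v/3.7-.36)
S=lambda u,v:(180+u/3.3-.35,110+v/3.3-.35)
P=[('top',T(286,112),(0,0,.316)),('scene',S(417,40),(0,0,.316)),('scene',S(406,222),(0,0,.130)),
('top',T(250,18),(60,-88)),('top',T(438,48),(-112,-88)),('top',T(407,245),(-112,88)),('top',T(212,212),(60,88)),
('top',T(484,112),(-150,-75)),('top',T(463,258),(-150,75)),('top',T(72,193),(250,75)),
('scene',S(330,430),(-150,-75))]
# stand x -> robot's left (+y world), so stand y -> -x world
Q=[]
for n,p,X in P:
    if len(X)==2: X=(X[0]/1e3,X[1]/1e3,.238 if abs(X[1])==88 else .012)
    Q.append((n,p,X))
def tf(q,X):
    a=q[2]+np.pi/2; c,s=np.cos(a),np.sin(a); return np.array([q[0]+c*X[0]-s*X[1],q[1]+s*X[0]+c*X[1],X[2]])
f=lambda q:np.concatenate([pix(n,tf(q,X))-p for n,p,X in Q])
s=least_squares(f,[.65,.2,0],loss='soft_l1'); print('stand',s.x,s.x[2]); print(f(s.x).reshape(-1,2).round(1))
B=[('top',T(505,172),1),('top',T(765,161),-1),('scene',S(252,368),1),('scene',S(43,521),-1)]
for n,p,e in B: print(n,e,world(n,*p,.056))
g=lambda q:np.concatenate([pix(n,tf(q,(e*.13,0,.056)))-p for n,p,e in B])
b=least_squares(g,[.65,-.1,0]); print('bar',b.x); print(g(b.x).reshape(-1,2).round(1))
E
python3 fit.py
```

```text
stand [ 0.56519469  0.16266743 -0.15679214] -0.15679213773561976
[[-0.3 -0.3]
 [-0.2  0.5]
 [-0.4  0.7]
 [-0.5 -0.2]
 [ 0.8 -0.1]
 [ 0.1  0.2]
 [-0.3  0.5]
 [ 0.1 -0.2]
 [-0.7 -0.4]
 [-0.5  0.1]
 [-0.3  0.1]]
top 1 [ 0.5478559  -0.01835198  0.056     ]
top -1 [ 0.55942129 -0.27515428  0.056     ]
scene 1 [ 0.54341658 -0.01953996  0.056     ]
scene -1 [ 0.55418731 -0.26721725  0.056     ]
bar [ 0.55111979 -0.14433834  0.05354606]
[[-1.1  1. ]
 [-0.3  0.4]
 [ 1.4 -0.7]
 [-1.1  2.2]]
```

Request:
play_rows(
  plan=[
    {"dz": 0.06},
    {"dz": 0.12,"dy": -0.01,"wz": -0.05},
    {"dz": 0.17,"dy": -0.04,"dx": 0.01,"wz": -0.1},
    {"dz": 0.17,"dy": -0.09,"dx": 0.04,"wz": -0.2},
    {"dz": 0.17,"dy": -0.145,"dx": 0.065,"wz": -0.3},
    {"dz": 0.17,"dy": -0.2,"dx": 0.09,"wz": -0.4},
    {"dz": 0.17,"dy": -0.255,"dx": 0.115,"wz": -0.5},
    {"dz": 0.17,"dy": -0.31,"dx": 0.14,"wz": -0.6},
    {"dz": 0.17,"dy": -0.365,"dx": 0.16,"wz": -0.7},
    {"dz": 0.17,"dy": -0.42,"dx": 0.18,"wz": -0.8},
    {"dz": 0.17,"dy": -0.475,"dx": 0.2,"wz": -0.9},
    {"dz": 0.17,"dy": -0.53,"dx": 0.22,"wz": -1.0},
  ],
)

```text
invalid input
```

Request:
play_rows(
  plan=[
    {"dx": 0,"dy": 0,"dz": 0.06,"wx": 0,"wy": 0,"wz": 0,"gripper": 0},
    {"dx": 0,"dy": -0.01,"dz": 0.12,"wx": 0,"wy": 0,"wz": -0.05,"gripper": 0},
    {"dx": 0.01,"dy": -0.04,"dz": 0.17,"wx": 0,"wy": 0,"wz": -0.1,"gripper": 0},
    {"dx": 0.04,"dy": -0.09,"dz": 0.17,"wx": 0,"wy": 0,"wz": -0.2,"gripper": 0},
    {"dx": 0.065,"dy": -0.145,"dz": 0.17,"wx": 0,"wy": 0,"wz": -0.3,"gripper": 0},
    {"dx": 0.09,"dy": -0.2,"dz": 0.17,"wx": 0,"wy": 0,"wz": -0.4,"gripper": 0},
    {"dx": 0.115,"dy": -0.255,"dz": 0.17,"wx": 0,"wy": 0,"wz": -0.5,"gripper": 0},
    {"dx": 0.14,"dy": -0.31,"dz": 0.17,"wx": 0,"wy": 0,"wz": -0.6,"gripper": 0},
    {"dx": 0.16,"dy": -0.365,"dz": 0.17,"wx": 0,"wy": 0,"wz": -0.7,"gripper": 0},
    {"dx": 0.18,"dy": -0.42,"dz": 0.17,"wx": 0,"wy": 0,"wz": -0.8,"gripper": 0},
    {"dx": 0.2,"dy": -0.475,"dz": 0.17,"wx": 0,"wy": 0,"wz": -0.9,"gripper": 0},
    {"dx": 0.22,"dy": -0.53,"dz": 0.17,"wx": 0,"wy": 0,"wz": -1.0,"gripper": 0},
  ],
)

```text
clock: 1.6
position: [0.4207, 0.0864, 0.4012]
ee_rot: [-0.0, 0.612, 0.791, 0.0]
ft_force: [1.2, 0.0, 0.1]
gripper_width: 0.0853
grasp_force: 0.0
```

```bash
cat > pose.py <<'E'
from h import *
from scipy.spatial.transform import Rotation as Ro
ST=np.array([.5652,.1627,-.157]); BAR=np.array([.5525,-.1455,.0475])
def dirs(yaw): return np.array([-np.sin(yaw),np.cos(yaw),0]), np.array([-np.cos(yaw),-np.sin(yaw),0])
def toolR(yaw,lean):
    bx,by=dirs(yaw); tz=bx*np.sin(lean)-np.array([0,0,1])*np.cos(lean); ty=-by; return np.c_[np.cross(ty,tz),ty,tz]
def cur():
    s=telemetry.sense(); q=s['ee_rot']; return s['position'],Ro.from_quat([q[1],q[2],q[3],q[0]])
def go(p,R):
    p0,R0=cur(); print('d',(p-p0).round(4),'w',(Ro.from_matrix(R)*R0.inv()).as_rotvec().round(3))
E
python3 - <<'E'
from pose import *
R=toolR(BAR[2],.7); bx,by=dirs(BAR[2]); G=np.array([BAR[0],BAR[1],.046])-bx*.112
p=G+.0187*R[:,2]; print(p,R[:,2]); go(p,R); go(p-.15*R[:,2],R); print(telemetry.sense()['joint_pos'])
E
```

```text
[ 0.55724599 -0.24534039  0.03169745] [-0.03058883  0.64349107 -0.76484219]
d [ 0.1366 -0.3317 -0.3695] w [ 0.693  0.105 -0.198]
d [ 0.1411 -0.4282 -0.2547] w [ 0.693  0.105 -0.198]
[-0.32991747 -0.06802056  0.06116101  1.83250055  0.00413267  1.37688771
 -0.01580245]
```

Request:
play_rows(
  plan=[
    {"dx": 0.014,"dy": -0.043,"dz": -0.01,"wx": 0.0693,"wy": 0.0105,"wz": -0.0198,"gripper": 0},
    {"dx": 0.028,"dy": -0.086,"dz": -0.03,"wx": 0.1386,"wy": 0.021,"wz": -0.0396,"gripper": 0},
    {"dx": 0.042,"dy": -0.128,"dz": -0.055,"wx": 0.208,"wy": 0.0315,"wz": -0.0594,"gripper": 0},
    {"dx": 0.056,"dy": -0.171,"dz": -0.08,"wx": 0.277,"wy": 0.042,"wz": -0.0792,"gripper": 0},
    {"dx": 0.07,"dy": -0.214,"dz": -0.105,"wx": 0.3465,"wy": 0.0525,"wz": -0.099,"gripper": 0},
    {"dx": 0.085,"dy": -0.257,"dz": -0.135,"wx": 0.416,"wy": 0.063,"wz": -0.119,"gripper": 0},
    {"dx": 0.099,"dy": -0.3,"dz": -0.165,"wx": 0.485,"wy": 0.0735,"wz": -0.1386,"gripper": 0},
    {"dx": 0.113,"dy": -0.342,"dz": -0.195,"wx": 0.554,"wy": 0.084,"wz": -0.158,"gripper": 0},
    {"dx": 0.127,"dy": -0.385,"dz": -0.225,"wx": 0.624,"wy": 0.0945,"wz": -0.178,"gripper": 0},
    {"dx": 0.141,"dy": -0.428,"dz": -0.255,"wx": 0.693,"wy": 0.105,"wz": -0.198,"gripper": 0},
    {"dx": 0.141,"dy": -0.428,"dz": -0.255,"wx": 0.693,"wy": 0.105,"wz": -0.198,"gripper": 0},
  ],
)

```text
clock: 2.98
position: [0.5556, -0.3421, 0.1332]
ee_rot: [-0.255, 0.651, 0.676, 0.235]
ft_force: [0.0, 0.8, -0.1]
gripper_width: 0.0853
grasp_force: 0.0
```

Run:
```python
from pose import *
R=toolR(BAR[2],.7); bx,by=dirs(BAR[2]); G=np.array([BAR[0],BAR[1],.046])-bx*.112
p=G+.0187*R[:,2]; go(p,R); print(telemetry.sense()['joint_pos'])
im=imaging.camera('top')[150:250,200:340,::-1]
im2=imaging.camera('scene')[150:290,150:330,::-1]
f=np.ascontiguousarray
a=cv2.resize(f(im),(560,400),interpolation=2);b=cv2.resize(f(im2),(514,400),interpolation=2)
cv2.imwrite('pics/p1.png',cv2.resize(np.hstack([a,b]),(800,298)))
```

```text
d [ 0.0016  0.0968 -0.1015] w [-0.008 -0.015  0.004]
[ 0.5507448   0.96378224  0.39004553  1.19099939 -0.71145945  1.68073333
  1.08058261]
```

View pics/p1.png

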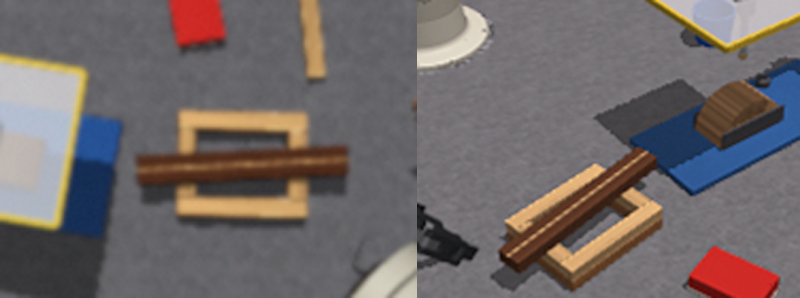

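The bar has not moved, and the gripper is beyond its right end. I'll send a hold row to see what pose is commanded.

Request:
play_rows(
  plan=[
    {"dx": 0,"dy": 0,"dz": 0,"wx": 0,"wy": 0,"wz": 0,"gripper": 0},
    {"dx": 0,"dy": 0.02,"dz": -0.02,"wx": 0,"wy": 0,"wz": 0,"gripper": 0},
    {"dx": 0,"dy": 0.02,"dz": -0.02,"wx": 0,"wy": 0,"wz": 0,"gripper": 0},
  ],
)

```text
clock: 3.45
position: [0.5634, -0.3164, 0.1294]
ee_rot: [-0.247, 0.645, 0.683, 0.238]
ft_force: [-0.5, 0.4, 0.4]
gripper_width: 0.0858
grasp_force: 0.0
```

Run:
```python
from pose import *
R=toolR(BAR[2],.7); bx,by=dirs(BAR[2]); G=np.array([BAR[0],BAR[1],.046])-bx*.112
p=G+.0187*R[:,2]; go(p,R); print(telemetry.sense()['joint_pos'],cur()[0])
```

```text
d [-0.0062  0.0711 -0.0977] w [-0.001  0.006 -0.006]
[ 0.51748468  0.9357389   0.38050845  1.24996969 -0.7202362   1.63102639
  1.09240593] [ 0.56340279 -0.31640098  0.12941314]
```

Request:
play_rows(
  plan=[
    {"dx": -0.002,"dy": 0.015,"dz": -0.02,"wx": 0,"wy": 0,"wz": 0,"gripper": 0},
    {"dx": -0.003,"dy": 0.035,"dz": -0.045,"wx": 0,"wy": 0,"wz": 0,"gripper": 0},
    {"dx": -0.004,"dy": 0.055,"dz": -0.07,"wx": 0,"wy": 0,"wz": 0,"gripper": 0},
    {"dx": -0.005,"dy": 0.069,"dz": -0.087,"wx": 0,"wy": 0,"wz": 0,"gripper": 0},
    {"dx": -0.005,"dy": 0.0765,"dz": -0.095,"wx": 0,"wy": 0,"wz": 0,"gripper": 0},
    {"dx": -0.005,"dy": 0.0765,"dz": -0.095,"wx": 0,"wy": 0,"wz": 0,"gripper": 0},
    {"dx": -0.005,"dy": 0.0765,"dz": -0.095,"wx": 0,"wy": 0,"wz": 0,"gripper": 0},
  ],
)

```text
clock: 4.32
position: [0.557, -0.2446, 0.0322]
ee_rot: [-0.247, 0.648, 0.681, 0.237]
ft_force: [-0.4, 0.3, -0.5]
gripper_width: 0.0854
grasp_force: 0.0
```

```bash
cat >> pose.py <<'E'
def look(name,box,file,w=800):
    x0,x1,y0,y1=box; im=np.ascontiguousarray(imaging.camera(name)[y0:y1,x0:x1,::-1]); k=w/(x1-x0)
    cv2.imwrite(f'pics/{file}.png',cv2.resize(im,(0,0),fx=k,fy=k,interpolation=2))
def ft(n):
    a=[]
    for _ in range(n):
        imaging.camera('top'); s=telemetry.sense(); a.append(np.r_[s['ft_force'],s['ft_torque']])
    a=np.array(a); print('ft',a.mean(0).round(3),'sd',a.std(0).round(3)); return a.mean(0)
E
python3 - <<'E'
from pose import *
R=toolR(BAR[2],.7); bx,by=dirs(BAR[2]); G=np.array([BAR[0],BAR[1],.046])-bx*.112
p=G+.0187*R[:,2]; go(p,R); print(cur()[0]); np.save('ft0.npy',ft(16))
look('scene',(150,290,180,285),'p2',700)
E
```

```text
d [ 0.0002 -0.0007 -0.0005] w [ 0.002  0.003 -0.002]
[ 0.55703904 -0.24463415  0.03219923]
ft [ 0.085 -0.016 -0.04  -0.674 -0.027 -0.001] sd [0.452 0.499 0.412 0.034 0.036 0.023]
```

View pics/p2.png

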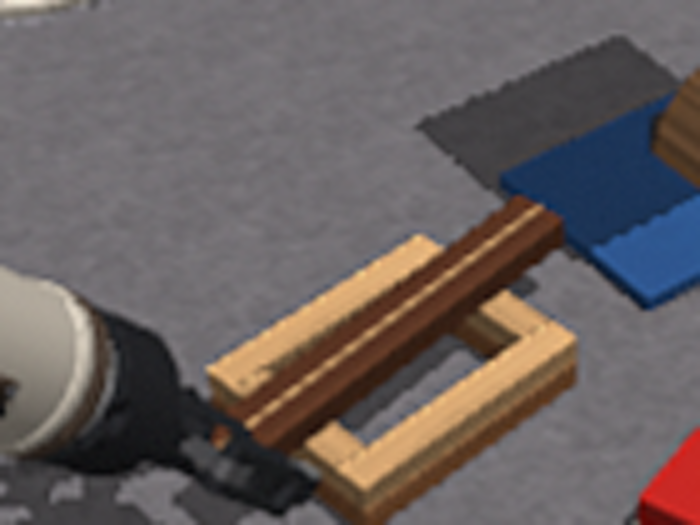

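The fingers straddle the bar's right end, which is at about (260,440). Closing now.

Request:
play_rows(
  newtons=100,
  plan=[
    {"dx": 0,"dy": 0,"dz": 0,"wx": 0,"wy": 0,"wz": 0,"gripper": 1},
    {"dx": 0,"dy": 0,"dz": 0,"wx": 0,"wy": 0,"wz": 0,"gripper": 1},
    {"dx": 0,"dy": 0,"dz": 0,"wx": 0,"wy": 0,"wz": 0,"gripper": 1},
    {"dx": 0,"dy": 0,"dz": 0,"wx": 0,"wy": 0,"wz": 0,"gripper": 1},
    {"dx": 0,"dy": 0,"dz": 0.005,"wx": 0,"wy": 0,"wz": 0,"gripper": 1},
    {"dx": 0,"dy": 0,"dz": 0.015,"wx": 0,"wy": 0,"wz": 0,"gripper": 1},
    {"dx": 0,"dy": 0,"dz": 0.03,"wx": 0,"wy": 0,"wz": 0,"gripper": 1},
    {"dx": 0,"dy": 0,"dz": 0.045,"wx": 0,"wy": 0,"wz": 0,"gripper": 1},
    {"dx": 0,"dy": 0,"dz": 0.052,"wx": 0,"wy": 0,"wz": 0,"gripper": 1},
    {"dx": 0,"dy": 0,"dz": 0.052,"wx": 0,"wy": 0,"wz": 0,"gripper": 1},
    {"dx": 0,"dy": 0,"dz": 0.052,"wx": 0,"wy": 0,"wz": 0,"gripper": 1},
  ],
)

```text
clock: 6.55
position: [0.5564, -0.243, 0.083]
ee_rot: [-0.248, 0.647, 0.681, 0.237]
ft_force: [0.6, 0.1, -2.6]
gripper_width: 0.035
grasp_force: 99.7
```

Run:
```python
from pose import *
print(cur()[0],telemetry.sense()['gripper_width']); a=ft(30); b=np.load('ft0.npy'); d=a-b; print(d.round(3)); print('lever',d[3:]/d[2]); np.save('ft1.npy',a)
look('scene',(150,290,160,265),'p3',700)
```

```text
[ 0.55635704 -0.24303458  0.08295795] 0.03501133767602552
ft [ 0.054 -0.024 -2.958 -1.38  -0.07  -0.004] sd [0.389 0.558 0.535 0.032 0.027 0.028]
[-0.031 -0.008 -2.918 -0.706 -0.043 -0.003]
lever [0.24206771 0.01474844 0.00102762]
```

View pics/p3.png

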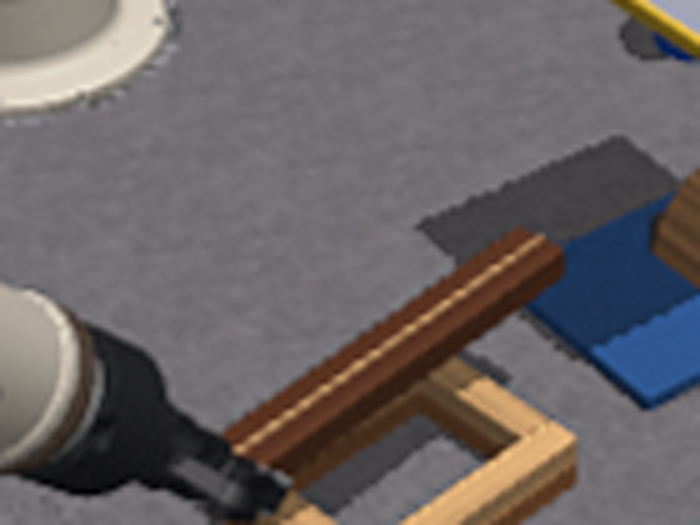

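The bar is held nearly level, with its end at about (540,240). The torque reference lies somewhere up the tool, so I'll swing the tool upright for a moment to get the lever arm independently.

Request:
play_rows(
  plan=[
    {"dx": 0,"dy": 0,"dz": 0.04,"wx": 0,"wy": 0,"wz": 0,"gripper": 1},
    {"dx": 0,"dy": 0,"dz": 0.08,"wx": -0.09,"wy": -0.004,"wz": 0,"gripper": 1},
    {"dx": 0,"dy": 0,"dz": 0.12,"wx": -0.2,"wy": -0.009,"wz": 0,"gripper": 1},
    {"dx": 0,"dy": 0,"dz": 0.15,"wx": -0.31,"wy": -0.015,"wz": 0,"gripper": 1},
    {"dx": 0,"dy": 0,"dz": 0.16,"wx": -0.42,"wy": -0.02,"wz": 0,"gripper": 1},
    {"dx": 0,"dy": 0,"dz": 0.16,"wx": -0.53,"wy": -0.025,"wz": 0,"gripper": 1},
    {"dx": 0,"dy": 0,"dz": 0.16,"wx": -0.64,"wy": -0.03,"wz": 0,"gripper": 1},
    {"dx": 0,"dy": 0,"dz": 0.16,"wx": -0.7,"wy": -0.033,"wz": 0,"gripper": 1},
    {"dx": 0,"dy": 0,"dz": 0.16,"wx": -0.7,"wy": -0.033,"wz": 0,"gripper": 1},
    {"dx": 0,"dy": 0,"dz": 0.16,"wx": -0.7,"wy": -0.033,"wz": 0,"gripper": 1},
    {"dx": 0,"dy": 0,"dz": 0.16,"wx": -0.7,"wy": -0.033,"wz": 0,"gripper": 1},
  ],
)

```text
clock: 9.48
position: [0.5561, -0.2444, 0.2432]
ee_rot: [0.0, 0.69, 0.724, -0.0]
ft_force: [-1.4, 0.2, -2.6]
gripper_width: 0.0346
grasp_force: 100.4
```

Run:
```python
from pose import *
p,R=cur(); print(p,R.as_matrix()[:,2]); a=ft(40); np.save('ft2.npy',a); print('lever',a[3:]/a[2], a[3:]/-3.)
```

```text
[ 0.55609968 -0.24440352  0.24321846] [-4.49402638e-04 -6.71849356e-04 -9.99999673e-01]
ft [ 0.041 -0.027 -2.993 -0.224 -0.009 -0.003] sd [0.424 0.462 0.541 0.033 0.029 0.024]
lever [0.07488787 0.00314742 0.00094586] [0.07472025 0.00314037 0.00094374]
```

Run:
```python
from pose import *
sx,sy=dirs(ST[2]); R=toolR(ST[2],.7); print(sx)
for s,z in((-.40,.084),(-.0864,.084),(-.0864,.067)):
    p=np.array([ST[0],ST[1],0])+s*sx; p[2]=z; print(p); go(p,R)
```

```text
[0.15635581 0.98770079 0.        ]
[ 0.50265768 -0.23238032  0.084     ]
d [-0.054   0.0109 -0.1593] w [ 0.701 -0.037 -0.199]
[0.55169086 0.07736265 0.084     ]
d [-0.0049  0.3206 -0.1593] w [ 0.701 -0.037 -0.199]
[0.55169086 0.07736265 0.067     ]
d [-0.0049  0.3206 -0.1763] w [ 0.701 -0.037 -0.199]
```

Request:
play_rows(
  plan=[
    {"dx": -0.01,"dy": 0,"dz": 0,"wx": 0.08,"wy": -0.004,"wz": -0.023,"gripper": 1},
    {"dx": -0.02,"dy": 0,"dz": 0,"wx": 0.18,"wy": -0.009,"wz": -0.05,"gripper": 1},
    {"dx": -0.03,"dy": 0,"dz": -0.01,"wx": 0.28,"wy": -0.015,"wz": -0.08,"gripper": 1},
    {"dx": -0.04,"dy": 0,"dz": -0.02,"wx": 0.38,"wy": -0.02,"wz": -0.108,"gripper": 1},
    {"dx": -0.048,"dy": 0.004,"dz": -0.04,"wx": 0.48,"wy": -0.025,"wz": -0.136,"gripper": 1},
    {"dx": -0.054,"dy": 0.008,"dz": -0.06,"wx": 0.58,"wy": -0.031,"wz": -0.165,"gripper": 1},
    {"dx": -0.054,"dy": 0.011,"dz": -0.08,"wx": 0.66,"wy": -0.035,"wz": -0.187,"gripper": 1},
    {"dx": -0.054,"dy": 0.011,"dz": -0.105,"wx": 0.701,"wy": -0.037,"wz": -0.199,"gripper": 1},
    {"dx": -0.054,"dy": 0.011,"dz": -0.13,"wx": 0.701,"wy": -0.037,"wz": -0.199,"gripper": 1},
    {"dx": -0.054,"dy": 0.011,"dz": -0.15,"wx": 0.701,"wy": -0.037,"wz": -0.199,"gripper": 1},
    {"dx": -0.054,"dy": 0.011,"dz": -0.159,"wx": 0.701,"wy": -0.037,"wz": -0.199,"gripper": 1},
    {"dx": -0.054,"dy": 0.011,"dz": -0.159,"wx": 0.701,"wy": -0.037,"wz": -0.199,"gripper": 1},
  ],
)

```text
clock: 12.98
position: [0.5028, -0.2317, 0.0842]
ee_rot: [-0.223, 0.714, 0.61, 0.26]
ft_force: [0.4, 0.5, -3.2]
gripper_width: 0.0344
grasp_force: 100.5
```

Request:
play_rows(
  plan=[
    {"dx": 0,"dy": 0,"dz": 0,"wx": 0,"wy": 0,"wz": 0,"gripper": 1},
    {"dx": 0.003,"dy": 0.02,"dz": 0,"wx": 0,"wy": 0,"wz": 0,"gripper": 1},
    {"dx": 0.008,"dy": 0.05,"dz": 0,"wx": 0,"wy": 0,"wz": 0,"gripper": 1},
    {"dx": 0.014,"dy": 0.085,"dz": 0,"wx": 0,"wy": 0,"wz": 0,"gripper": 1},
    {"dx": 0.019,"dy": 0.12,"dz": 0,"wx": 0,"wy": 0,"wz": 0,"gripper": 1},
    {"dx": 0.024,"dy": 0.15,"dz": 0,"wx": 0,"wy": 0,"wz": 0,"gripper": 1},
    {"dx": 0.027,"dy": 0.17,"dz": 0,"wx": 0,"wy": 0,"wz": 0,"gripper": 1},
    {"dx": 0.028,"dy": 0.18,"dz": 0,"wx": 0,"wy": 0,"wz": 0,"gripper": 1},
    {"dx": 0.028,"dy": 0.18,"dz": 0,"wx": 0,"wy": 0,"wz": 0,"gripper": 1},
    {"dx": 0.028,"dy": 0.18,"dz": 0,"wx": 0,"wy": 0,"wz": 0,"gripper": 1},
  ],
)

```text
clock: 14.22
position: [0.5306, -0.0539, 0.0842]
ee_rot: [-0.222, 0.715, 0.61, 0.26]
ft_force: [0.3, 0.6, -1.8]
gripper_width: 0.0349
grasp_force: 100.5
```

Run:
```python
from pose import *
sx,sy=dirs(ST[2]); R=toolR(ST[2],.7)
p=np.array([ST[0],ST[1],0])-.0864*sx; p[2]=.084; print(cur()[0]); go(p,R); print(telemetry.sense()['joint_pos'])
look('scene',(190,350,150,270),'p4')
```

```text
[ 0.53064731 -0.05385624  0.08417494]
d [ 0.021   0.1312 -0.0002] w [ 0.002 -0.     0.002]
[ 0.21720369  0.67399212  0.32718782  1.90947747 -0.97125851  1.14529413
  1.02610071]
```

View pics/p4.png

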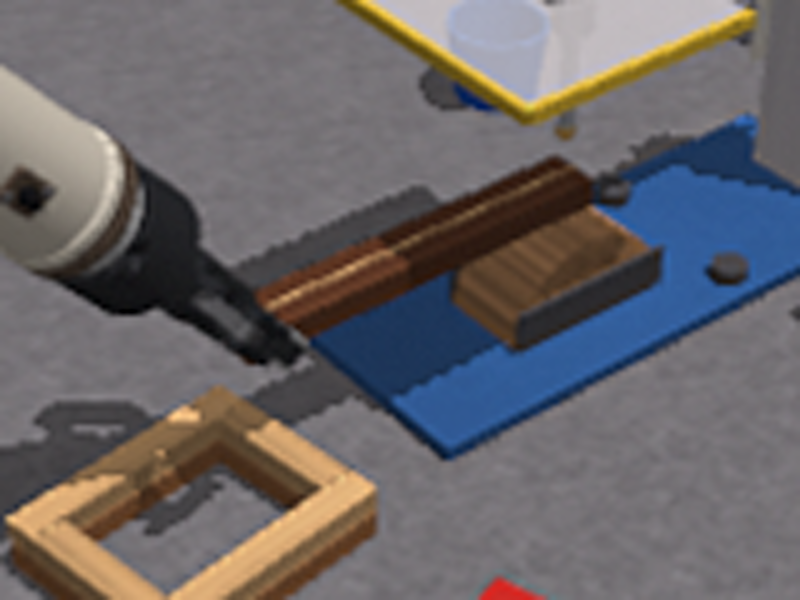

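The bar is entering under the canopy, above and in line with the crown. I'll continue in and check its level by reprojection.

Request:
play_rows(
  plan=[
    {"dx": 0.003,"dy": 0.02,"dz": 0,"wx": 0,"wy": 0,"wz": 0,"gripper": 1},
    {"dx": 0.008,"dy": 0.05,"dz": 0,"wx": 0,"wy": 0,"wz": 0,"gripper": 1},
    {"dx": 0.014,"dy": 0.085,"dz": 0,"wx": 0,"wy": 0,"wz": 0,"gripper": 1},
    {"dx": 0.018,"dy": 0.112,"dz": 0,"wx": 0,"wy": 0,"wz": 0,"gripper": 1},
    {"dx": 0.02,"dy": 0.126,"dz": 0,"wx": 0,"wy": 0,"wz": 0,"gripper": 1},
    {"dx": 0.021,"dy": 0.131,"dz": -0.003,"wx": 0,"wy": 0,"wz": 0,"gripper": 1},
    {"dx": 0.021,"dy": 0.131,"dz": -0.006,"wx": 0,"wy": 0,"wz": 0,"gripper": 1},
    {"dx": 0.021,"dy": 0.131,"dz": -0.01,"wx": 0,"wy": 0,"wz": 0,"gripper": 1},
    {"dx": 0.021,"dy": 0.131,"dz": -0.01,"wx": 0,"wy": 0,"wz": 0,"gripper": 1},
  ],
)

```text
clock: 15.4
position: [0.5514, 0.0776, 0.0737]
ee_rot: [-0.223, 0.715, 0.609, 0.26]
ft_force: [-0.6, 0.5, -2.2]
gripper_width: 0.0342
grasp_force: 100.5
```

Run:
```python
from pose import *
sx,sy=dirs(ST[2]); R=toolR(ST[2],.7)
p=np.array([ST[0],ST[1],0])-.0864*sx; p[2]=.067; print(cur()[0]); go(p,R)
box=(230,340,130,212); look('scene',box,'p5'); im=cv2.imread('pics/p5.png'); k=800/110
for z in(.074+.02,):
  m=np.array([ST[0],ST[1],z])+.0126*sx
  for e in(-.13,.13):
    for y in(-.018,0,.018):
      u=(pix('scene',m+e*sx+y*sy)-[box[0],box[2]]+.5)*k; print(e,y,u.round()); cv2.circle(im,tuple(int(v) for v in u),4,(0,255,0),-1)
cv2.imwrite('pics/p5.png',im)
a=ft(10)
```

```text
[0.55141925 0.0776173  0.07366149]
d [ 0.0003 -0.0003 -0.0067] w [ 0.001 -0.001  0.002]
-0.13 -0.018 [339. 543.]
-0.13 0 [311. 522.]
-0.13 0.018 [283. 502.]
0.13 -0.018 [792. 326.]
0.13 0 [763. 308.]
0.13 0.018 [734. 291.]
ft [ 0.063 -0.14  -3.004 -1.359  0.217 -0.009] sd [0.331 0.644 0.528 0.019 0.03  0.02 ]
```

View pics/p5.png

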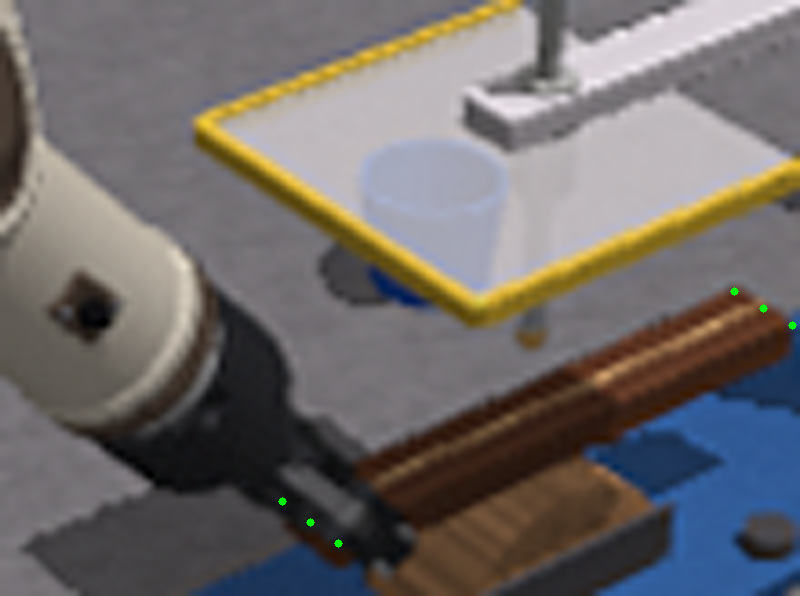

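The predicted top corners (green) match the bar, so it is level and square over the crown. Lowering gently.

Request:
play_rows(
  plan=[
    {"dx": 0,"dy": 0,"dz": -0.003,"wx": 0,"wy": 0,"wz": 0,"gripper": 1},
    {"dx": 0,"dy": 0,"dz": -0.005,"wx": 0,"wy": 0,"wz": 0,"gripper": 1},
    {"dx": 0,"dy": 0,"dz": -0.006,"wx": 0,"wy": 0,"wz": 0,"gripper": 1},
    {"dx": 0,"dy": 0,"dz": -0.007,"wx": 0,"wy": 0,"wz": 0,"gripper": 1},
    {"dx": 0,"dy": 0,"dz": -0.007,"wx": 0,"wy": 0,"wz": 0,"gripper": 1},
    {"dx": 0,"dy": 0,"dz": -0.007,"wx": 0,"wy": 0,"wz": 0,"gripper": 1},
  ],
)

```text
clock: 16.7
position: [0.5516, 0.0788, 0.0673]
ee_rot: [-0.223, 0.714, 0.61, 0.261]
ft_force: [0.7, 0.5, -2.9]
gripper_width: 0.0348
grasp_force: 100.5
```

Run:
```python
from pose import *
print(cur()[0]); ft(12)
```

```text
[0.55162609 0.07876602 0.06734505]
ft [-0.138  0.081 -3.168 -1.342  0.224 -0.014] sd [0.47  0.499 0.527 0.025 0.038 0.033]
```

Request:
play_rows(
  plan=[
    {"dx": 0,"dy": 0,"dz": -0.0005,"wx": 0,"wy": 0,"wz": 0,"gripper": 1},
    {"dx": 0,"dy": 0,"dz": -0.001,"wx": 0,"wy": 0,"wz": 0,"gripper": 1},
    {"dx": 0,"dy": 0,"dz": -0.0015,"wx": 0,"wy": 0,"wz": 0,"gripper": 1},
    {"dx": 0,"dy": 0,"dz": -0.0015,"wx": 0,"wy": 0,"wz": 0,"gripper": 1},
  ],
)

```text
clock: 17.8
position: [0.5516, 0.0788, 0.0659]
ee_rot: [-0.223, 0.714, 0.61, 0.261]
ft_force: [-0.2, -0.3, -2.9]
gripper_width: 0.0347
grasp_force: 100.5
```

Run:
```python
from pose import *
print(cur()[0]); ft(8)
```

```text
[0.55162712 0.07878029 0.0658678 ]
ft [-0.301 -0.141 -2.381 -1.228  0.22   0.058] sd [0.583 0.799 0.511 0.044 0.025 0.031]
```

Request:
play_rows(
  plan=[
    {"dx": 0,"dy": 0,"dz": -0.0004,"wx": 0,"wy": 0,"wz": 0,"gripper": 1},
    {"dx": 0,"dy": 0,"dz": -0.0006,"wx": 0,"wy": 0,"wz": 0,"gripper": 1},
    {"dx": 0,"dy": 0,"dz": -0.0006,"wx": 0,"wy": 0,"wz": 0,"gripper": 1},
  ],
)

```text
clock: 18.58
position: [0.5517, 0.0788, 0.0655]
ee_rot: [-0.223, 0.714, 0.61, 0.261]
ft_force: [-1.2, -1.8, 0.6]
gripper_width: 0.0345
grasp_force: 100.7
```

Run:
```python
from pose import *
print(cur()[0]); a=ft(24); sy=dirs(ST[2])[1]; t=a[3:]@-sy; print(t, t+.674)
```

```text
[0.55166339 0.07876588 0.06545142]
ft [-1.682 -2.461  2.072 -0.629  0.257  0.264] sd [0.598 0.522 0.606 0.064 0.021 0.034]
-0.6618418203305446 0.012158179669455427
```

Request:
play_rows(
  newtons=40,
  plan=[
    {"dx": 0,"dy": 0,"dz": 0.0015,"wx": 0,"wy": 0,"wz": 0,"gripper": 1},
    {"dx": 0,"dy": -0.001,"dz": 0.0015,"wx": 0,"wy": 0,"wz": 0,"gripper": 1},
    {"dx": 0,"dy": -0.001,"dz": 0.0009,"wx": 0,"wy": 0,"wz": 0,"gripper": 1},
    {"dx": 0,"dy": -0.001,"dz": 0.0006,"wx": 0,"wy": 0,"wz": 0,"gripper": 1},
    {"dx": 0,"dy": -0.001,"dz": 0.0006,"wx": 0,"wy": 0,"wz": 0,"gripper": 1},
    {"dx": 0,"dy": -0.001,"dz": 0.0006,"wx": 0,"wy": 0,"wz": 0,"gripper": 0.42},
    {"dx": 0,"dy": -0.001,"dz": 0.0006,"wx": 0,"wy": 0,"wz": 0,"gripper": 0.42},
    {"dx": 0,"dy": -0.001,"dz": 0.0006,"wx": 0,"wy": 0,"wz": 0,"gripper": 0.42},
    {"dx": 0,"dy": -0.001,"dz": 0.0006,"wx": 0,"wy": 0,"wz": 0,"gripper": 0.42},
  ],
)

```text
clock: 20.9
position: [0.5517, 0.0778, 0.0659]
ee_rot: [-0.223, 0.714, 0.61, 0.261]
ft_force: [-0.1, 0.6, -0.7]
gripper_width: 0.0492
grasp_force: 0.0
```

Run:
```python
from pose import *
print(cur()[0],telemetry.sense()['gripper_width']); ft(5)
box=(230,340,130,212); look('scene',box,'p6')
```

```text
[0.55167344 0.07782764 0.06591875] 0.04924509516698259
ft [ 0.356  0.528 -0.023 -0.683  0.123  0.005] sd [0.354 0.24  0.242 0.021 0.028 0.031]
```

View pics/p6.png

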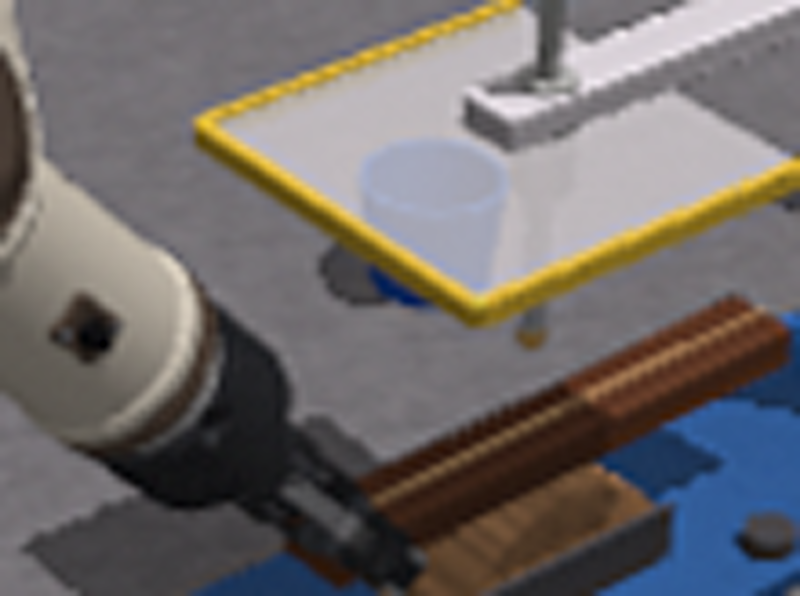

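The bar stays nearly level on the crown with the fingers open; its +x end is at about (757,312) against a level prediction of about (763,317). I'll open fully and withdraw along the tool axis.

Request:
play_rows(
  plan=[
    {"dx": 0,"dy": 0,"dz": 0,"wx": 0,"wy": 0,"wz": 0,"gripper": 0},
    {"dx": 0,"dy": 0,"dz": 0,"wx": 0,"wy": 0,"wz": 0,"gripper": 0},
    {"dx": 0,"dy": 0,"dz": 0,"wx": 0,"wy": 0,"wz": 0,"gripper": 0},
    {"dx": -0.001,"dy": -0.006,"dz": 0.008,"wx": 0,"wy": 0,"wz": 0,"gripper": 0},
    {"dx": -0.003,"dy": -0.019,"dz": 0.023,"wx": 0,"wy": 0,"wz": 0,"gripper": 0},
    {"dx": -0.006,"dy": -0.038,"dz": 0.046,"wx": 0,"wy": 0,"wz": 0,"gripper": 0},
    {"dx": -0.01,"dy": -0.064,"dz": 0.077,"wx": 0,"wy": 0,"wz": 0,"gripper": 0},
    {"dx": -0.014,"dy": -0.089,"dz": 0.107,"wx": 0,"wy": 0,"wz": 0,"gripper": 0},
    {"dx": -0.017,"dy": -0.108,"dz": 0.13,"wx": 0,"wy": 0,"wz": 0,"gripper": 0},
    {"dx": -0.018,"dy": -0.114,"dz": 0.138,"wx": 0,"wy": 0,"wz": 0,"gripper": 0},
    {"dx": -0.018,"dy": -0.114,"dz": 0.138,"wx": 0,"wy": 0,"wz": 0,"gripper": 0},
  ],
)

```text
clock: 22.58
position: [0.5337, -0.0368, 0.2044]
ee_rot: [-0.222, 0.715, 0.61, 0.261]
ft_force: [1.1, -0.0, 0.4]
gripper_width: 0.0851
grasp_force: 0.0
```

Run:
```python
from pose import *
print(cur()[0])
box=(230,340,130,212); look('scene',box,'p7'); k=800/110
im=cv2.imread('pics/p7.png'); sx,sy=dirs(ST[2])
for t,c in((0,(0,255,0)),(.1,(0,0,255)),(-.1,(255,255,0))):
  C=np.array([ST[0],ST[1],.07])
  P=[C+np.array([0,0,.02])+(e+.0126)*(sx*np.cos(t)+np.array([0,0,np.sin(t)])) for e in(-.13,.13)]
  q=[tuple(int(v) for v in (pix('scene',p)-[box[0],box[2]]+.5)*k) for p in P]; cv2.line(im,q[0],q[1],c,1)
cv2.imwrite('pics/p7.png',im)
```

```text
[ 0.53373003 -0.03681731  0.20442608]
```

View pics/p7.png

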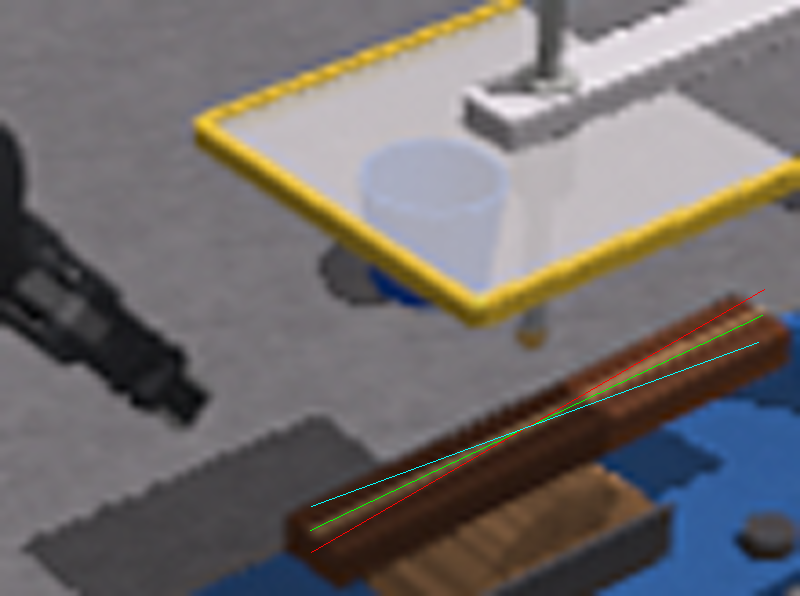

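The bar is free and balanced: its pale line lies between the level (green) and +0.1 rad (red) lines, close to green. Next I'll shut the fingers, go upright and move over the cap.

Request:
play_rows(
  plan=[
    {"dx": -0.005,"dy": -0.01,"dz": 0.03,"wx": 0,"wy": 0,"wz": 0,"gripper": 1},
    {"dx": -0.005,"dy": -0.01,"dz": 0.075,"wx": -0.04,"wy": 0.006,"wz": 0,"gripper": 1},
    {"dx": -0.005,"dy": -0.01,"dz": 0.12,"wx": -0.13,"wy": 0.021,"wz": 0,"gripper": 1},
    {"dx": 0,"dy": 0,"dz": 0.16,"wx": -0.23,"wy": 0.037,"wz": 0,"gripper": 1},
    {"dx": 0,"dy": 0.01,"dz": 0.2,"wx": -0.33,"wy": 0.053,"wz": 0,"gripper": 1},
    {"dx": 0.005,"dy": 0.035,"dz": 0.22,"wx": -0.43,"wy": 0.068,"wz": 0,"gripper": 1},
    {"dx": 0.01,"dy": 0.07,"dz": 0.22,"wx": -0.53,"wy": 0.084,"wz": 0,"gripper": 1},
    {"dx": 0.018,"dy": 0.11,"dz": 0.22,"wx": -0.62,"wy": 0.098,"wz": 0,"gripper": 1},
    {"dx": 0.024,"dy": 0.15,"dz": 0.22,"wx": -0.69,"wy": 0.11,"wz": 0,"gripper": 1},
    {"dx": 0.03,"dy": 0.185,"dz": 0.22,"wx": -0.69,"wy": 0.11,"wz": 0,"gripper": 1},
    {"dx": 0.0315,"dy": 0.1995,"dz": 0.21,"wx": -0.69,"wy": 0.11,"wz": 0,"gripper": 1},
    {"dx": 0.0315,"dy": 0.1995,"dz": 0.2,"wx": -0.69,"wy": 0.11,"wz": 0,"gripper": 1},
  ],
)

```text
clock: 24.12
position: [0.5644, 0.1638, 0.4017]
ee_rot: [-0.001, 0.76, 0.65, -0.001]
ft_force: [-0.3, 0.5, -0.3]
gripper_width: -0.0004
grasp_force: 0.0
```

Run:
```python
from pose import *
p,R=cur(); print(R.as_matrix()[:,2]); go(np.array([ST[0],ST[1],.32]),R.as_matrix()); ft(4)
```

```text
[-3.37324162e-03  1.26194434e-04 -9.99994303e-01]
d [ 0.0008 -0.0011 -0.0817] w [0. 0. 0.]
ft [-0.114  0.004 -0.05  -0.003  0.007 -0.026] sd [0.358 0.285 0.383 0.036 0.045 0.012]
```

Request:
play_rows(
  plan=[
    {"dx": 0.0005,"dy": -0.001,"dz": -0.03,"wx": 0,"wy": 0,"wz": 0,"gripper": 1},
    {"dx": 0.0005,"dy": -0.001,"dz": -0.06,"wx": 0,"wy": 0,"wz": 0,"gripper": 1},
    {"dx": 0.0005,"dy": -0.001,"dz": -0.077,"wx": 0,"wy": 0,"wz": 0,"gripper": 1},
    {"dx": 0.0005,"dy": -0.001,"dz": -0.084,"wx": 0,"wy": 0,"wz": 0,"gripper": 1},
    {"dx": 0.0005,"dy": -0.001,"dz": -0.09,"wx": 0,"wy": 0,"wz": 0,"gripper": 1},
    {"dx": 0.0005,"dy": -0.001,"dz": -0.097,"wx": 0,"wy": 0,"wz": 0,"gripper": 1},
    {"dx": 0.0005,"dy": -0.001,"dz": -0.104,"wx": 0,"wy": 0,"wz": 0,"gripper": 1},
    {"dx": 0.0005,"dy": -0.001,"dz": -0.111,"wx": 0,"wy": 0,"wz": 0,"gripper": 1},
    {"dx": 0.0005,"dy": -0.001,"dz": -0.117,"wx": 0,"wy": 0,"wz": 0,"gripper": 1},
    {"dx": 0.0005,"dy": -0.001,"dz": -0.122,"wx": 0,"wy": 0,"wz": 0,"gripper": 1},
    {"dx": 0.0005,"dy": -0.001,"dz": -0.122,"wx": 0,"wy": 0,"wz": 0,"gripper": 1},
  ],
)

```text
clock: 25.7
position: [0.5656, 0.1623, 0.2815]
ee_rot: [-0.001, 0.761, 0.649, -0.0]
ft_force: [1.5, -1.1, 2.1]
gripper_width: -0.0003
grasp_force: 1.2
```

Run:
```python
from pose import *
print(cur()[0]); ft(5)
```

```text
[0.56555693 0.16233751 0.28148801]
ft [ 0.488 -0.944  2.321 -0.159 -0.159 -0.   ] sd [0.597 0.175 0.742 0.025 0.041 0.029]
```

Request:
play_rows(
  plan=[
    {"dx": 0,"dy": 0,"dz": -0.0015,"wx": 0,"wy": 0,"wz": 0,"gripper": 1},
    {"dx": 0,"dy": 0,"dz": -0.003,"wx": 0,"wy": 0,"wz": 0,"gripper": 1},
    {"dx": 0,"dy": 0,"dz": -0.004,"wx": 0,"wy": 0,"wz": 0,"gripper": 1},
    {"dx": 0,"dy": 0,"dz": -0.0045,"wx": 0,"wy": 0,"wz": 0,"gripper": 1},
    {"dx": 0,"dy": 0,"dz": -0.0045,"wx": 0,"wy": 0,"wz": 0,"gripper": 1},
  ],
)

```text
clock: 26.58
position: [0.5656, 0.1623, 0.2773]
ee_rot: [-0.001, 0.76, 0.649, 0.0]
ft_force: [0.0, -1.3, 2.2]
gripper_width: 0.0002
grasp_force: 1.3
```

Run:
```python
from pose import *
print(cur()[0]); ft(6)
```

```text
[0.56558482 0.16234808 0.27727365]
ft [ 0.445 -0.45   2.866 -0.084 -0.119  0.009] sd [0.319 0.577 0.396 0.017 0.037 0.036]
```

Request:
play_rows(
  plan=[
    {"dx": 0,"dy": 0,"dz": -0.0005,"wx": 0,"wy": 0,"wz": 0,"gripper": 1},
    {"dx": 0,"dy": 0,"dz": -0.001,"wx": 0,"wy": 0,"wz": 0,"gripper": 1},
    {"dx": 0,"dy": 0,"dz": -0.0015,"wx": 0,"wy": 0,"wz": 0,"gripper": 1},
    {"dx": 0,"dy": 0,"dz": -0.0015,"wx": 0,"wy": 0,"wz": 0,"gripper": 1},
  ],
)

```text
clock: 27.38
position: [0.5656, 0.1624, 0.276]
ee_rot: [-0.001, 0.76, 0.649, 0.0]
ft_force: [-0.4, 0.0, 2.8]
gripper_width: -0.0
grasp_force: 1.9
```

Request:
play_rows(
  plan=[
    {"dx": 0,"dy": 0,"dz": -0.0004,"wx": 0,"wy": 0,"wz": 0,"gripper": 1},
    {"dx": 0,"dy": 0,"dz": -0.0008,"wx": 0,"wy": 0,"wz": 0,"gripper": 1},
    {"dx": 0,"dy": 0,"dz": -0.0008,"wx": 0,"wy": 0,"wz": 0,"gripper": 1},
  ],
)

```text
clock: 27.75
position: [0.5656, 0.1623, 0.2757]
ee_rot: [-0.001, 0.761, 0.649, 0.0]
ft_force: [-0.9, -0.4, 6.1]
gripper_width: -0.0
grasp_force: 3.6
```

Run:
```python
from pose import *
print(cur()[0]); ft(4)
```

```text
[0.56561924 0.16233625 0.27570302]
ft [-1.500e+00 -6.830e-01  7.216e+00 -1.510e-01  3.440e-01 -5.000e-03] sd [0.284 0.702 0.093 0.027 0.035 0.006]
```

The force is 7.2 N against about 2.7 N of spring, so the foot is resting on the bar with roughly 4.5 N. Raising smoothly.

Request:
play_rows(
  plan=[
    {"dx": 0,"dy": 0,"dz": 0,"wx": 0,"wy": 0,"wz": 0,"gripper": 1},
    {"dx": 0,"dy": 0,"dz": 0.001,"wx": 0,"wy": 0,"wz": 0,"gripper": 1},
    {"dx": 0,"dy": 0,"dz": 0.004,"wx": 0,"wy": 0,"wz": 0,"gripper": 1},
    {"dx": 0,"dy": 0,"dz": 0.01,"wx": 0,"wy": 0,"wz": 0,"gripper": 1},
    {"dx": 0,"dy": 0,"dz": 0.018,"wx": 0,"wy": 0,"wz": 0,"gripper": 1},
    {"dx": 0,"dy": 0,"dz": 0.028,"wx": 0,"wy": 0,"wz": 0,"gripper": 1},
    {"dx": 0,"dy": 0,"dz": 0.038,"wx": 0,"wy": 0,"wz": 0,"gripper": 1},
    {"dx": 0,"dy": 0,"dz": 0.05,"wx": 0,"wy": 0,"wz": 0,"gripper": 1},
    {"dx": 0,"dy": 0,"dz": 0.07,"wx": 0,"wy": 0,"wz": 0,"gripper": 1},
    {"dx": 0,"dy": 0,"dz": 0.09,"wx": 0,"wy": 0,"wz": 0,"gripper": 1},
    {"dx": 0,"dy": 0,"dz": 0.09,"wx": 0,"wy": 0,"wz": 0,"gripper": 1},
    {"dx": 0,"dy": 0,"dz": 0.09,"wx": 0,"wy": 0,"wz": 0,"gripper": 1},
  ],
)

```text
clock: 29.45
position: [0.5651, 0.1621, 0.3642]
ee_rot: [-0.001, 0.761, 0.649, -0.001]
ft_force: [-0.3, -0.6, -0.2]
gripper_width: 0.0004
grasp_force: 0.0
```

Run:
```python
from pose import *
print(cur()[0]); look('scene',(230,350,110,200),'p8')
```

```text
[0.56509842 0.16214848 0.36423178]
```

View pics/p8.png

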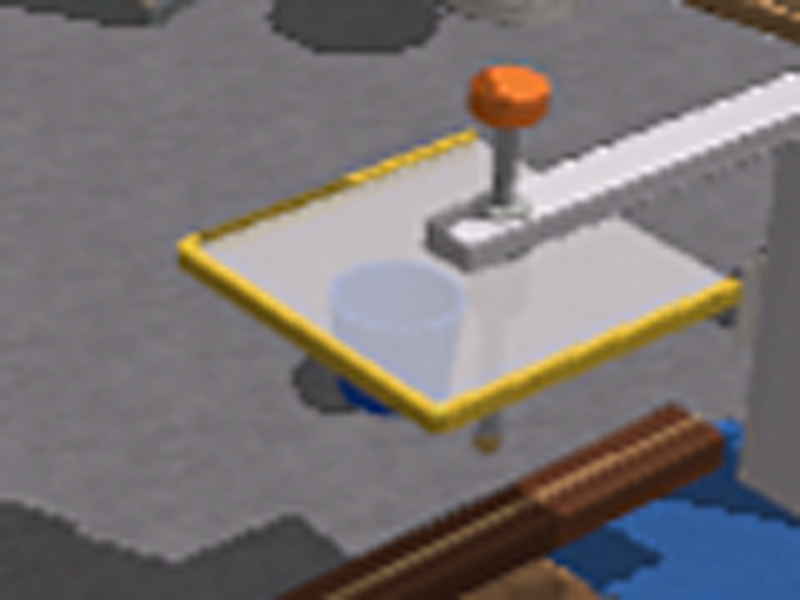

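The cap is fully up at (510,95), the foot is clear at (487,440), and the bar is still level. Handing in.

```bash
python3 -c "
from plant import finish_job; print(finish_job())"
```

```text
the job is handed in; nothing more can be done
None
```

The job is handed in: the bar was left balanced near level on the crown, and the gauge was pressed onto it with about 4.5 N and then sprang fully up. The hand-in call returned no verdict, and I didn't re-check the other things on the bench at the end.

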